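Release the latched key of the vacuum sealer

TASK

One of the four blue programme keys on the vacuum sealer is still latched down. With the fingertips tap the four keys lightly, one after another from the robot's left to its right, without pushing any raised key in, to feel which one it is; only then press that key fully down and let go, so that it pops up and all four keys stand up. Leave the jar, the cup and the tray alone.

Things in the scene. Friction and masses are not known exactly. Their poses are not given: they have to be found in the camera images.
- sealer: White vacuum sealer, fixed, 240 (x) x 360 (y) x 60 mm; origin: centre of its underside, z up, x away from the robot, y to the robot's left (turned up to 0.3 rad). Its flat top, 60 mm above the table, carries the key row, centred 60 mm to the robot's side (-x) of the origin, along y at 44 mm pitch. An immovable aluminium lid, top 80 mm above the table, starts 52 mm beyond the keys' middle line.
- key1: The first (farthest to the robot's left) of four identical blue keys. Cap 46 (x) x 28 (y) mm, 16 mm gaps between caps. Origin: centre of the top face, z up, axes as the sealer's. It moves straight down. Raised (all four alike): top 74 mm above the table; springy, starts to move at 1.0 N, then 1 mm per 0.7 N; bottoms after 8 mm at 6.6 N. A raised key is wrongly pushed in at 6 mm (5.2 N).
- key2: The second from the left of four identical blue keys. Cap 46 (x) x 28 (y) mm, 16 mm gaps between caps. Origin: centre of the top face, z up, axes as the sealer's. It moves straight down. Latched (all four alike): top 70.6 mm above the table; firm, gives only above 3.4 N, then 1 mm per 0.7 N. The latch lets go about 6 mm below the raised height (bottom: 8 mm, 6.6 N).
- key3: The third from the left of four identical blue keys. Cap 46 (x) x 28 (y) mm, 16 mm gaps between caps. Origin: centre of the top face, z up, axes as the sealer's. It moves straight down. Exactly one of the four, any of them, starts latched. Once its latch has let go, it follows the finger up to the raised height.
- key4: The fourth (farthest to the robot's right) of four identical blue keys. Cap 46 (x) x 28 (y) mm, 16 mm gaps between caps. Origin: centre of the top face, z up, axes as the sealer's. It moves straight down. Springs and latch as told for the first and second keys.
- jar: Loose amber seasoning jar with red cap, 54 mm across, 95 mm high, standing to the robot's left of the sealer; origin at the centre of its underside, z up. Bystander.
- cup: Loose open steel cup, 72 mm across, 75 mm high, standing to the robot's right of the sealer; origin at the centre of its underside, z up. Bystander.
- tray: Loose open steel tray 120 x 100 x 45 mm, to the right of the sealer and farther from the robot; origin at the centre of its underside, z up. Bystander.

How it is judged:
On the way, in this order (a step that is already met when the one before it is completed fails the run):
1. key 1 from the left is tapped (contact force between the fingers and key1 above 0.4 N), for 0.02 s.
2. key 2 from the left is tapped (contact force between the fingers and key2 above 0.4 N), for 0.02 s.
3. key 3 from the left is tapped (contact force between the fingers and key3 above 0.4 N), for 0.02 s.
4. key 4 from the left is tapped (contact force between the fingers and key4 above 0.4 N), for 0.02 s.
5. the latched key has been pressed and released: all four keys stand up (z of each of key1, key2, key3, key4 in the frame of sealer above 0.073 m), for 0.2 s.
At the end, for the whole second after the job is handed in: All four keys stand within 1 mm of their raised height; jar, cup and tray are at rest within 20 mm of where they began (all of step 5 and distance of each of jar, cup, tray from where it was at the start of the episode below 0.02 m and linear speed of each of jar, cup, tray below 0.02 m/s); the robot touches nothing.
It fails at once if a raised key was pushed in by 6 mm or more (distance of any of key1, key2, key3, key4 from where it was at the start of the episode above 0.006 m).
It fails at once if the seasoning jar was shoved, lifted or tipped (distance of jar from where it was at the start of the episode above 0.02 m or angle between jar's own z axis and vertical above 0.3 rad).
It fails at once if the steel cup was shoved, lifted or tipped (distance of cup from where it was at the start of the episode above 0.02 m or angle between cup's own z axis and vertical above 0.3 rad).
It fails at once if the steel tray was shoved, lifted or tipped (distance of tray from where it was at the start of the episode above 0.02 m or angle between tray's own z axis and vertical above 0.3 rad).
It also fails if it takes over 51 s, if anything falls off the work surface, if the arm or the gripper's body presses on something with over 40 N, if the wrist force passes 120 N, or if a joint passes its speed limit or range.

ROBOT

A 7-joint arm with a two-finger parallel gripper is mounted at the origin on the work surface. World frame = base frame: x ahead of the robot, y to its left, z up, the work surface at z = 0. Lengths are in m, angles in rad, forces in N, time in s.
With the tool pointing down it reaches from about 0.425 to 0.825 m from the base axis. Payload 3.6 kg.
Tool frame: the origin (TCP) lies on the centre line of the jaws, within the pads' length; the fingertips stand 11 mm ahead of it and the grasp point (between the pads) lies 8 mm behind it (manip.nose_length is the distance from the TCP to the fingertips, in m); z points along the fingers, y is the line along which they close (so a half turn about z gives the same grasp; the last joint's range is limited). The gripper opens to 93 mm and grips with 3 to 60 N. Pads are 15 mm wide; open, the fingers measure 128 mm over their backs; the gripper's body (75 mm by 188 mm) begins 65 mm behind the grasp point.
Start: joints at [-0.026, 0.615, -0.013, 1.423, 0.008, 1.103, -0.04], TCP at [0.65, 0, 0.23] pointing down, gripper open.
Joint ranges: [-3.12, 3.12], [-0.3, 2.06], [-1.34, 1.32], [0.26, 2.42], [-1.36, 4.5], [0.01, 1.98], [-2.84, 2.84]. Speed limits (rad/s): [2.79, 2.79, 3.14, 3.14, 3.14, 3.14, 3.14].

INTERFACE

Orientations are given as [roll, pitch, yaw] about the fixed x, y, z axes, in that order (R = Rz(yaw) Ry(pitch) Rx(roll)).
In Python, from bench import manip gives the robot as it stands.
- The arm moves only by the tool carry_out, never from a script. Its argument "motion" is a list of rows, each a list of 7 numbers: the opening, from 0 (shut) to 1 (fully open), then the shift along the tool's x, y, z normalised to -1 to 1, where 1 is 30 mm, then the turn, a rotation vector about the tool's x, y, z normalised to -1 to 1, where 1 is 0.12 rad. A call has 1 to 12 rows; each row shifts and turns the commanded pose from where the row before left it, along the tool's axes as they then stand; what a row does not reach is not made up. A row lasts 1/12 s, in which the tool goes at most 41.7 mm and 7.16 degrees, less where a joint would pass 70% of its speed; a pose out of reach is approached as far as the arm can. A call with a number of a shift or a turn outside -1 to 1 is refused whole. A call with a gripper value outside its range is refused whole. The fingers move at their own pace and stop on an object; "force" is the grip in N (left out, the last holds). Time passes only in rows, so rows that do not move let the fingers close. It gives the time, the measured TCP pose, the force, the opening and the grip force at its end, in the units of the state.
- manip.get_obs(): the state, without advancing time (a new reading comes with each control period).
- manip.snapshot(name): name is "scene" or "side" or "wrist"; returns the picture (400x640x3 uint8, red, green, blue); there is no depth.
- manip.camera_info(name): a dict with "fx", "fy", "cx", "cy" (pixels), "k1" (the pictures are not rectified: a ray, as slopes to the right and down, at radius r is drawn at 1 + k1 r^2 times it, then the intrinsics apply), "R" (3x3) and "t" (3): a world point X has camera coordinates R X + t; the wrist camera has in their place "hand_eye" (4x4, takes a point from camera to tool coordinates, whose origin is the TCP and whose axes are the flange's). Camera axes: x right, y down, z forward; pixel columns grow to the right and rows downward; lengths in m; the calibration is good to about 2 mm. A picture is of the moment at which its call begins: read the wrist's pose just before it. camera_info takes no time and is no camera call.
- manip.job_done(): hands the job in; it is judged then, once.
The state is a dict: "time_s": time; "joint_pos": joint angles; "joint_vel": joint speeds; "tau": joint torques, N m; "position": TCP position; "tool_rot": TCP orientation; "ft_force": force on the tool from outside, world axes, zero at the start; "ft_torque": the same for the moment, N m; "width": opening from 0.0 (shut) to 1.0 (fully open); "grasp_force": force on a finger pad.
Only numpy, scipy, OpenCV 4.12 (cv2) and the standard library are available. Lean on these libraries where they do the work, as an engineer would, in place of code of your own. Each camera call takes 0.05 s, during which the arm holds its last target. There are 200 camera calls.

## Working session

There is one attempt and no reset: what is moved stays moved. The work goes in short steps, Python scripts to look and compute and a tool call to move; the robot and the scene stay as the last step left them, time stands still between calls to the robot, and variables do not carry over. Pictures are saved under pics/ and viewed, at most 10 in all, crops included, and the job is handed in when it is done.

Besides the shell and the picture viewer there is one more tool, called after "Call:" as name(argument=value, ...) on one line, values as JSON. carry_out: Moves the arm, as the interface text tells. Its arguments: {"type":"object","properties":{"motion":{"type":"array"},"force":{"type":"number"}},"required":["motion"]}

```bash
mkdir -p pics
cat > h.py <<'E'
import numpy as np, cv2
from bench import manip
from scipy.spatial.transform import Rotation as Ro
def cam(name,obs=None):
    c=manip.camera_info(name)
    if 'hand_eye' in c:
        H=np.array(c['hand_eye']);T=np.eye(4);T[:3,:3]=Ro.from_euler('xyz',obs['tool_rot']).as_matrix();T[:3,3]=obs['position']
        M=T@H; Rc=M[:3,:3]; o=M[:3,3]
    else:
        R=np.array(c['R']);Rc=R.T;o=-R.T@np.array(c['t'])
    return c,Rc,o
def ray(cm,uv):
    c,Rc,o=cm
    d=np.array([(uv[0]-c['cx'])/c['fx'],(uv[1]-c['cy'])/c['fy']])
    s=d.copy()
    for _ in range(20): s=d/(1+c['k1']*(s@s))
    v=Rc@np.array([s[0],s[1],1]); return o,v/np.linalg.norm(v)
def onplane(cm,uv,z):
    o,v=ray(cm,uv); return o+v*(z-o[2])/v[2]
def tri(r1,r2):
    (a,u),(b,v)=r1,r2
    s=np.linalg.lstsq(np.c_[u,-v],b-a,rcond=None)[0]
    p,q=a+s[0]*u,b+s[1]*v; return (p+q)/2,np.linalg.norm(p-q)
def blobs(im,amin=60):
    h=cv2.cvtColor(im,cv2.COLOR_RGB2HSV)
    m=cv2.inRange(h,(95,110,50),(130,255,255))
    n,l,s,c=cv2.connectedComponentsWithStats(m)
    return [(s[i],c[i]) for i in range(1,n) if s[i][4]>amin]
E
python3 - <<'E'
from h import *
o=manip.get_obs();print({k:np.round(v,4) for k,v in o.items()},manip.nose_length)
ims=[]
for n in('scene','side','wrist'):
    o=manip.get_obs();im=manip.snapshot(n);cv2.imwrite(f'pics/{n}0.png',im[:,:,::-1])
    cm=cam(n,o);print(n,cm[2].round(3))
    for s,c in blobs(im): print(s,c.round(1),onplane(cm,c,.074).round(4))
    ims.append(cv2.resize(im,(400,250),interpolation=cv2.INTER_AREA))
ims.append(ims[0]*0)
cv2.imwrite('pics/all0.png',np.vstack([np.hstack(ims[:2]),np.hstack(ims[2:])])[:,:,::-1])
E
```

```text
{'time_s': np.float64(0.0), 'joint_pos': array([-0.0265,  0.6159, -0.0127,  1.4249,  0.0081,  1.1034, -0.0404]), 'joint_vel': array([ 0.0002,  0.    , -0.0017, -0.0013,  0.0008, -0.0009,  0.0016]), 'tau': array([ 5.00000e-04, -4.58938e+01,  2.08900e-01, -1.65743e+01,
       -6.11000e-02,  2.04000e-02,  3.00000e-04]), 'position': array([0.6493, 0.    , 0.2285]), 'tool_rot': array([-3.1391,  0.    ,  1.571 ]), 'ft_force': array([ 0.4329, -0.3773, -0.9878]), 'ft_torque': array([-0.0152, -0.0352,  0.0306]), 'grasp_force': np.float64(0.0), 'width': np.float64(0.9986)} 0.011
scene [ 1.161 -0.407  0.592]
[277  82  27  15 227] [288.4  89.8] [-0.1832  0.4523  0.074 ]
[ 472   99   69   45 2205] [505.5 120.7] [0.5472 0.9098 0.074 ]
[498 150  18  19 224] [506.9 159.4] [0.7134 0.6323 0.074 ]
[297 176  46  24 485] [318.7 187.8] [0.5101 0.0893 0.074 ]
[282 194  20  14 183] [292. 200.] [0.5156 0.0047 0.074 ]
side [ 0.004 -0.707  0.894]
[  65   70   60   53 1865] [98.2 93.5] [0.2532 1.0246 0.074 ]
[245  91  29  11 134] [259.   95.8] [0.7257 0.6268 0.074 ]
[271 185  18  11 109] [279.2 189.7] [0.4969 0.1384 0.074 ]
[280 193  18  11 111] [288.5 197.9] [0.4985 0.0948 0.074 ]
[290 201  18  12 125] [298.  206.5] [0.4992 0.0513 0.074 ]
[  0 209  40  30 545] [ 18.3 222.5] [-0.1339  0.4421  0.074 ]
[299 211  19  12 133] [308.  216.4] [0.4983 0.0047 0.074 ]
wrist [0.65  0.079 0.382]
[ 145   37   53   34 1599] [170.7  53.1] [0.5026 0.143  0.074 ]
[ 153   86   51   31 1413] [178.1 100.8] [0.5036 0.0995 0.074 ]
[ 161  131   48   29 1256] [184.7 144.7] [0.5045 0.056  0.074 ]
[ 170  172   46   26 1109] [192.3 184.5] [0.507  0.0131 0.074 ]
```

View pics/all0.png

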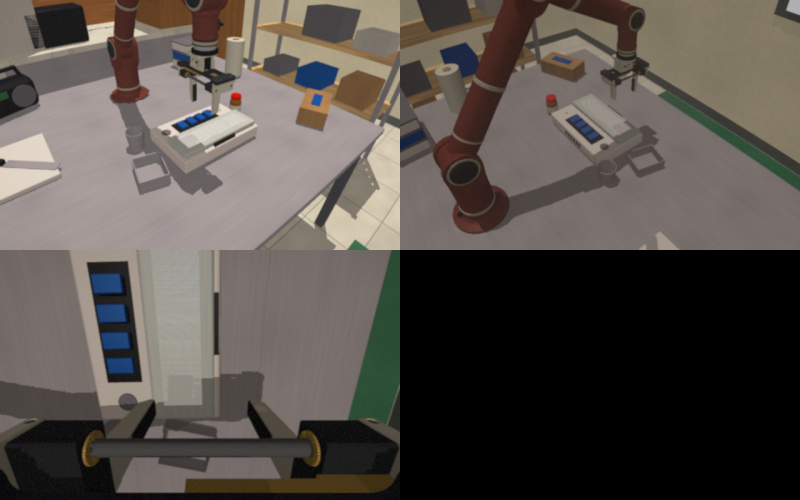

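The wrist view shows the four keys in a column at about (171,53), (178,101), (185,145) and (192,184) in full-resolution pixels. They lie near x≈0.50 and y≈0.14 to 0.01, and a jaw closed along world x fits the caps. I'll shut the gripper, move over the row's x, and look again.

Call:
carry_out(motion=[[0,0,-1,0,0,0,0],[0,0,-1,0,0,0,0],[0,0,-1,0,0,0,0],[0,0,-1,0,0,0,0],[0,0,-0.93,0,0,0,0],[0,0,0,0,0,0,0],[0,0,0,0,0,0,0],[0,0,0,0,0,0,0]], force=20)

```text
time_s: 0.82
position: [0.503, 0.0, 0.2299]
tool_rot: [3.14, -0.0, 1.571]
ft_force: [0.2, 0.1, -0.6]
width: 0.475
grasp_force: 0.0
```

Run:
```python
from h import *
fs=[]
o=manip.get_obs();print(o['position'],o['tool_rot'],o['ft_force'],o['width'])
im=manip.snapshot('wrist');cv2.imwrite('pics/w1.png',im[:,:,::-1]);cw=cam('wrist',o)
print(manip.get_obs()['ft_force'])
ims=manip.snapshot('side');cs=cam('side');print(manip.get_obs()['ft_force'])
print(cw[2],cw[1][:,2])
W=sorted([b for b in blobs(im,400) ],key=lambda b:b[1][1])
S=sorted([b for b in blobs(ims) if 260<b[1][0]<320 and 150<b[1][1]<240],key=lambda b:b[1][1])
def top(img,s):  # brightest (top-face) part
    return None
for (a,c),(a2,c2) in zip(W,S):
    print(a,onplane(cw,c,.074).round(4),[x.round(4) for x in tri(ray(cw,c),ray(cs,c2))])
x0,y0=W[0][0][:2]-20
cv2.imwrite('pics/w1c.png',cv2.resize(im[max(y0,0):max(y0,0)+230,max(x0,0):max(x0,0)+180],None,fx=2.6,fy=2.6,interpolation=cv2.INTER_CUBIC)[:,:,::-1]);print(x0,y0)
```

```text
[5.03031819e-01 3.82784218e-05 2.29941384e-01] [ 3.14001219e+00 -9.63100153e-05  1.57081935e+00] [ 0.19203947  0.11329683 -0.59910804] 0.4754656171812641
[ 0.30032941 -0.4312469   0.69862401]
[ 0.22599674 -0.60056554  0.84337781]
[0.50329281 0.07858628 0.38381782] [ 0.00167923 -0.28184833 -0.9594575 ]
[ 295   37   49   34 1543] [0.5011 0.1429 0.074 ] [array([0.5007, 0.1444, 0.0677]), np.float64(0.0009)]
[ 298   86   46   31 1363] [0.5022 0.0993 0.074 ] [array([0.502 , 0.0998, 0.0683]), np.float64(0.0006)]
[ 299  131   45   29 1221] [0.5032 0.0559 0.074 ] [array([0.5028, 0.0557, 0.0682]), np.float64(0.001)]
[ 301  171   43   27 1108] [0.5041 0.0131 0.074 ] [array([0.504 , 0.0114, 0.0655]), np.float64(0.0004)]
275 17
```

View pics/w1c.png

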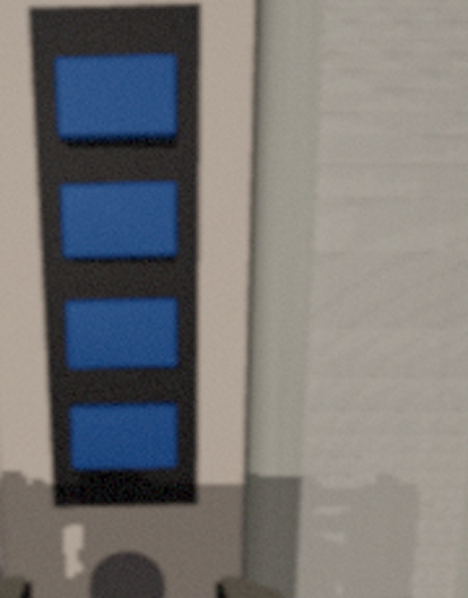

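The crop shows all four blue caps cleanly, from (319,53) down to (324,184) in the wrist picture. Pitch is about 43.5 mm and the row is nearly along world y. The triangulated height of about 68 mm includes the cap sides, so it fits 70–74 mm tops. Next I'll move above key 1.

Call:
carry_out(motion=[[0,1,-0.07,0,0,0,0],[0,1,0,0,0,0,0],[0,1,0,0,0,0,0],[0,1,0,0,0,0,0],[0,0.77,0,0,0,0,0],[0,0,0,1,0,0,0],[0,0,0,1,0,0,0],[0,0,0,1,0,0,0],[0,0,0,1,0,0,0],[0,0,0,0.3,0,0,0],[0,0,0,0,0,0,0],[0,0,0,0,0,0,0]])

```text
time_s: 1.92
position: [0.5009, 0.1434, 0.1009]
tool_rot: [3.141, -0.0, 1.571]
ft_force: [0.2, -0.2, 0.9]
width: 0.005
grasp_force: 0.0
```

```bash
cat > ft.py <<'E'
from h import *
f=[];p=[]
for i in range(6):
    im=manip.snapshot('side');o=manip.get_obs();f.append(o['ft_force']);p.append(o['position'])
f=np.array(f);print(np.mean(f,0).round(2),f[:,2].round(2),np.mean(p,0).round(4),np.std(p,0).round(4),o['width'],o['time_s'])
E
python3 ft.py
python3 - <<'E'
from h import *
im=manip.snapshot('side')
cv2.imwrite('pics/s1.png',cv2.resize(im[120:270,200:400],None,fx=3,fy=3,interpolation=cv2.INTER_CUBIC)[:,:,::-1])
E
```

```text
[-0.41  0.09  0.25] [ 0.13  0.1   0.93  0.08  0.36 -0.08] [0.5013 0.1435 0.1021] [0.0003 0.0001 0.0002] 0.0055739695034298375 2.2167
```

View pics/s1.png

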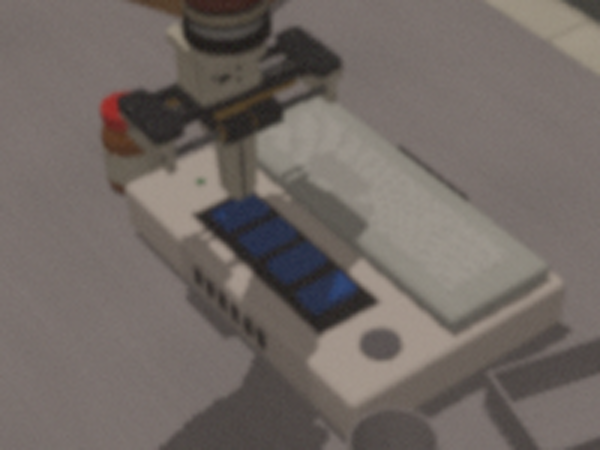

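The side picture shows the closed fingertips at about (240,195) in the crop, above the first (leftmost) key. The jar stands clear. Next I'll lower towards contact.

Call:
carry_out(motion=[[0,0,0,0.2,0,0,0],[0,0,0,0.2,0,0,0],[0,0,0,0,0,0,0],[0,0,0,0,0,0,0]])

```text
time_s: 2.6
position: [0.4994, 0.1429, 0.088]
tool_rot: [-3.14, 0.0, 1.571]
ft_force: [-0.0, 0.5, -0.6]
width: 0.003
grasp_force: 0.0
```

```bash
python3 ft.py
```

```text
[ 0.11  0.13 -0.24] [-0.47 -0.76 -0.17 -0.07  0.25 -0.21] [0.5    0.1431 0.0886] [0.0001 0.     0.0002] 0.005056217123296523 2.9
```

Tip is at about 77.6 mm with no contact yet. Going 4 mm down, then 1.5 mm more.

Call:
carry_out(motion=[[0,0,0,0.07,0,0,0],[0,0,0,0.07,0,0,0],[0,0,0,0,0,0,0],[0,0,0,0,0,0,0]])

```text
time_s: 3.23
position: [0.5002, 0.1432, 0.0845]
tool_rot: [3.141, -0.0, 1.571]
ft_force: [-0.1, -0.2, 1.8]
width: 0.005
grasp_force: 0.7
```

```bash
python3 ft.py
```

```text
[ 0.4  -0.25  0.91] [0.86 0.57 1.32 1.06 0.87 0.75] [0.5002 0.1432 0.0846] [0. 0. 0.] 0.003874185703513333 3.5333
```

Call:
carry_out(motion=[[0,0,0,0.05,0,0,0],[0,0,0,0,0,0,0],[0,0,0,0,0,0,0]])

```text
time_s: 3.78
position: [0.5002, 0.1432, 0.083]
tool_rot: [3.141, -0.0, 1.571]
ft_force: [0.4, 0.1, 2.5]
width: 0.006
grasp_force: 1.2
```

```bash
python3 ft.py
```

```text
[0.22 0.12 2.64] [2.08 2.41 2.03 3.32 3.44 2.54] [0.5002 0.1432 0.0831] [0. 0. 0.] 0.00715234996759931 4.0833
```

Key 1 at tip ≈72 mm gives about 2.6 N, and the tip moved a full 1.5 mm for the last 1.5 mm step. That is springy, so key 1 is raised. Next is key 2.

Call:
carry_out(motion=[[0,0,0,-0.25,0,0,0],[0,0,0,-0.25,0,0,0],[0,-0.75,0.02,0,0,0,0],[0,-0.7,0.02,0,0,0,0],[0,0,0,0,0,0,0],[0,0,0,0,0,0,0],[0,0,0,0.22,0,0,0],[0,0,0,0.23,0,0,0],[0,0,0,0,0,0,0],[0,0,0,0,0,0,0]])

```text
time_s: 4.92
position: [0.5009, 0.101, 0.084]
tool_rot: [-3.141, -0.001, 1.573]
ft_force: [-0.1, 1.5, 2.3]
width: 0.004
grasp_force: 0.8
```

```bash
python3 ft.py
```

```text
[-0.79  0.92  1.17] [0.58 0.93 0.8  1.27 2.21 1.24] [0.501  0.1004 0.0844] [0.0001 0.0004 0.0001] 0.005901418299524325 5.2167
```

Call:
carry_out(motion=[[0,0,0,0.04,0,0,0],[0,0,0,0,0,0,0],[0,0,0,0,0,0,0]])

```text
time_s: 5.47
position: [0.5011, 0.0998, 0.0833]
tool_rot: [-3.142, -0.0, 1.571]
ft_force: [-0.2, 1.8, 1.9]
width: 0.004
grasp_force: 1.1
```

```bash
python3 ft.py
```

```text
[-0.36  1.82  1.81] [2.16 1.39 1.93 1.98 1.53 1.89] [0.5011 0.0998 0.0833] [0. 0. 0.] 0.005647099440709552 5.7667
```

Call:
carry_out(motion=[[0,0,0,-0.25,0,0,0],[0,0,0,-0.25,0,0,0],[0,-0.75,0.03,0,0,0,0],[0,-0.7,0.03,0,0,0,0],[0,0,0,0,0,0,0],[0,0,0,0,0,0,0],[0,0,0,0.22,0,0,0],[0,0,0,0.26,0,0,0],[0,0,0,0,0,0,0],[0,0,0,0,0,0,0]])

```text
time_s: 6.6
position: [0.503, 0.0573, 0.0834]
tool_rot: [-3.141, -0.001, 1.572]
ft_force: [-0.1, 0.3, 2.0]
width: 0.005
grasp_force: 1.0
```

```bash
python3 ft.py
```

```text
[-0.    1.74  1.89] [2.1  1.82 1.92 1.87 1.52 2.08] [0.5029 0.0571 0.0839] [0.     0.0002 0.0001] 0.007055491946900296 6.9
```

Keys 2 and 3 both answer at the raised height and give springily, so they are raised. Next is key 4.

Call:
carry_out(motion=[[0,0,0,-0.25,0,0,0],[0,0,0,-0.25,0,0,0],[0,-0.75,0.03,0,0,0,0],[0,-0.7,0.03,0,0,0,0],[0,0,0,0,0,0,0],[0,0,0,0,0,0,0],[0,0,0,0,0,0,0],[0,0,0,0.22,0,0,0],[0,0,0,0.28,0,0,0],[0,0,0,0,0,0,0],[0,0,0,0,0,0,0]])

```text
time_s: 7.82
position: [0.5041, 0.0133, 0.083]
tool_rot: [-3.139, -0.0, 1.572]
ft_force: [0.5, 1.0, -0.2]
width: 0.002
grasp_force: 0.0
```

```bash
python3 ft.py
```

```text
[ 0.06 -0.1  -0.04] [ 1.08 -0.47  0.23 -1.27 -0.    0.19] [0.5046 0.0128 0.0837] [0.0002 0.0002 0.0002] 0.006603589232663799 8.1167
```

At the height where the others pushed back, key 4 gives nothing. Lowering gently to feel it.

Call:
carry_out(motion=[[0,0,0,0.05,0,0,0],[0,0,0,0.05,0,0,0],[0,0,0,0,0,0,0],[0,0,0,0,0,0,0]])

```text
time_s: 8.45
position: [0.505, 0.0126, 0.0812]
tool_rot: [3.141, -0.0, 1.571]
ft_force: [-1.0, 0.2, 3.5]
width: 0.008
grasp_force: 1.8
```

```bash
python3 ft.py
```

```text
[-0.56  0.04  3.84] [3.5  3.66 3.8  3.75 4.4  3.94] [0.505  0.0126 0.0811] [0. 0. 0.] 0.006304835659271835 8.75
```

Firm at 3.8 N at 70.1 mm, so key 4 is the latched one. Pressing it fully down now and then letting go.

Call:
carry_out(motion=[[0,0,0,0.08,0,0,0],[0,0,0,0.07,0,0,0],[0,0,0,0,0,0,0],[0,0,0,0,0,0,0]])

```text
time_s: 9.08
position: [0.505, 0.0126, 0.0773]
tool_rot: [3.141, 0.0, 1.571]
ft_force: [-2.3, 0.1, 10.0]
width: 0.003
grasp_force: 5.2
```

```bash
python3 ft.py
```

```text
[-1.68 -0.52 10.23] [ 9.93 10.43  9.85 10.86  9.52 10.81] [0.505  0.0126 0.0773] [0. 0. 0.] 0.004610834121432503 9.3833
```

Call:
carry_out(motion=[[0,0,0,-0.2,0,0,0],[0,0,0,-0.2,0,0,0],[0,0,0,-0.5,0,0,0],[0,0,0,-1,0,0,0],[0,0,0,-1,0,0,0],[0,0,0,-1,0,0,0],[0,0,0,-1,0,0,0],[0,0,0,0,0,0,0],[0,0,0,0,0,0,0],[0,0,0,0,0,0,0],[0,0,0,0,0,0,0]])

```text
time_s: 10.3
position: [0.5034, 0.0125, 0.2217]
tool_rot: [-3.138, 0.0, 1.571]
ft_force: [-0.3, 0.6, 0.1]
width: 0.006
grasp_force: 0.0
```

```bash
python3 ft.py
python3 - <<'E'
from h import *
o=manip.get_obs();im=manip.snapshot('wrist');b=manip.snapshot('side')
for s,c in blobs(im,300): print(s,c.round(1),onplane(cam('wrist',o),c,.074).round(4))
cv2.imwrite('pics/end.png',np.hstack([im[:, 160:480],cv2.resize(b[140:265,210:310],(320,400))])[:,:,::-1])
E
```

```text
[-0.28  0.06 -0.18] [-0.06 -0.57 -0.36 -0.76  0.77 -0.13] [0.5041 0.0126 0.2222] [0.0003 0.     0.0004] 0.004720633229320457 10.6
[ 294   50   49   34 1566] [318.4  66.1] [0.5013 0.1431 0.074 ]
[ 296   99   47   31 1374] [319.4 113.7] [0.5021 0.0995 0.074 ]
[ 298  143   46   29 1236] [320.3 157.3] [0.503 0.056 0.074]
[ 300  184   44   27 1096] [321.3 197. ] [0.504  0.0131 0.074 ]
```

View pics/end.png

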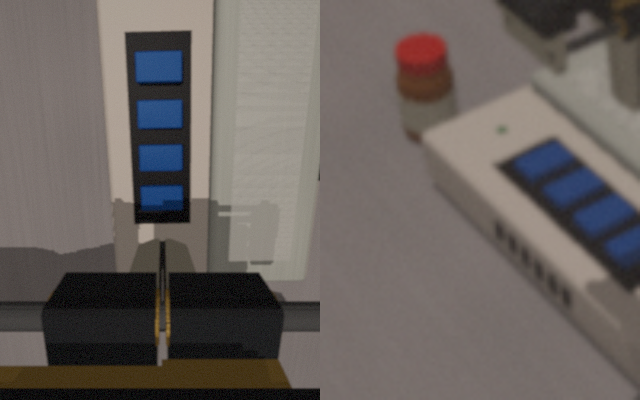

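The final picture shows all four caps in line, with the gripper lifted clear and the jar where it was. The wrist force is back to zero. The press reached 10 N at 66.3 mm, past the 6.6 N bottom, so the latch must have let go. Handing in.

```bash
python3 -c "
from bench import manip
print(manip.job_done())"
```

```text
the job is handed in; nothing more can be done
None
```

I tapped the four keys from left to right, felt that key 4 was the latched one, pressed it to the bottom and released it, then handed the job in; no verdict came back, and I did not touch key 4 again to confirm it is up.

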